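# Free the jammed paint bottle, stand it up and hold it with the till

## Task

The square white paint bottle has toppled into the corner of the wooden caddy, wedged there by the sliding till. First slide the till away from the bottle all the way to its end stop, without slamming it; then tip the bottle upright so that it stands on the caddy floor; last, push the till back until it holds the standing bottle snugly against the end wall, with a light but definite squeeze that does not crush it, and let go. Do not disturb the jar, the flask or the brush pot.

Things in the scene. Friction and masses are not known exactly. Their poses are not given: they have to be found in the camera images.
- caddy: Open pale-wood caddy fixed to the table. Origin: centre of its underside; z up; y along its length, x across. Inside 170 (x) x 305 (y), floor 8 thick, walls 8 thick with rims at z = 58. The bottle is wedged in the corner at inner x = -85, y = -152.5 and is later held against the -y end wall. A 22 high darker stop bar stands on the +y end wall's rim; the till comes up against it.
- till (a joint): Travel (m) of the till along the caddy's +y: 0 to 0.006 at the start, just behind the jammed bottle; 0.077 home against the hard end stop; -0.068 at the other limit, its face 50 from the -y end wall. It drags with about 5 N and stays where it is left.
- till_handle (a point): Middle of the top edge of the till's handle, 128 above the table; axes as the caddy's. The till is a brown tray across the caddy rims, 186 (caddy x) x 110 (caddy y), from 60 to 88 above the table. The handle is a dark upright board in its middle, 90 wide (caddy x), 12 thick (caddy y), 40 above the tray's rim, free on both sides: push it, or pinch it from above.
- bottle: Square white bottle, blue band, orange cap, 0.3 to 0.65 kg. Origin: centre of its base; z along its axis to the cap. Body 56 x 56 x 103, neck 26 diameter, centre of mass about 63 above the base. Starts leaning 56 deg from vertical over the corner: one bottom edge (the body's -x edge, 28 from the axis) on the caddy floor, body on both rims. It turns about that edge when its cap is pushed inward.
- cap (a point): Centre of the flat top of the bottle's round cap, 150 from the base along its axis (axes as the bottle's). The cap is 34 diameter, 30 long. At the start it sticks out just past the corner, about 110 above the table, with free space outside it. Once the bottle leans less than about 20 deg it drops upright by itself.
- jar: Bystander: closed blue jar, 64 diameter, 75 high, loose, standing beside the caddy. Origin: centre of its base.
- flask: Bystander: round white bottle with yellow cap, 60 diameter, 130 high, loose, standing beside the caddy. Origin: centre of its base.
- brushpot: Bystander: terracotta pot with brushes, 76 diameter, pot 95 high, brushes up to 200 high, loose, standing beside the caddy. Origin: centre of its base.
- till_face (a point): Middle of the till's flat front face towards the bottle (caddy -y), 60 above the table, 55 from the handle's middle. The face reaches from 20 to 88 above the table and slides a standing bottle along (2 to 5 N) without tipping it. How far it closes depends on how the bottle turns at the wall (56 wide flat, 79 corner to corner). A 10 N squeeze on the bottle is right; over 40 N crushes it.
Not all that is in view belongs to the job. Leave any green or purple look-alike of the bottle alone.

How it is judged:
By the outcome, as a careful person would: the job done as asked, in the order asked, and still so for the second after the job is handed in, with the robot touching nothing.
It also fails if it takes over 64 s, if anything falls off the work surface, if the arm or the gripper's body presses on something with over 40 N, if the wrist force passes 120 N, or if a joint passes its speed limit or range.

## Robot

A 6-joint arm with a two-finger parallel gripper is mounted at the origin on the work surface. World frame = base frame: x ahead of the robot, y to its left, z up, the work surface at z = 0. Lengths are in m, angles in rad, forces in N, time in s.
With the tool pointing down it reaches from about 0.25 to 0.725 m from the base axis. Payload 4 kg.
Tool frame: the origin (TCP) lies at the very end of the fingers, on their centre line; the grasp point (between the pads) lies ctrl.pinch_z behind it (ctrl.pinch_z is the distance from the TCP to the grasp point, in m); x points along the fingers, z is the direction in which the jaws open and shut, and the axes are right-handed (so a half turn about x gives the same grasp; the last joint's range is limited). The gripper opens to 85 mm and grips with 20 to 120 N. Pads are 22 mm wide; open, the fingers measure 114 mm over their backs; the gripper's body (76 mm by 85 mm) begins 54 mm behind the grasp point. The pads swing forward as they close: fully open they stand 13 mm farther back than shut.
Start: joints at [-1.254, 0.241, 0.005, 1.335, 0, 1.571], TCP at [0.156, -0.475, 0.231] pointing down, gripper open.
Joint ranges: [-2.72, 2.72], [-1.05, 1.87], [-1.09, 1.28], [-1.99, 2.15], [-1.42, 1.44], [-3.14, 3.14]. Speed limits (rad/s): [2.79, 2.79, 3.14, 3.14, 3.14, 3.14].

## Interface

Orientations are given as a unit quaternion [x, y, z, w].
In Python, from workcell import telemetry, optics, job, finder, ctrl gives the robot as it stands. The module is installed in compiled form; this text tells all that it offers.
- The arm moves only by the tool arm_command, never from a script. Its argument "plan" is a list of rows, each a list of 7 numbers: the shift along the world's x, y, z as a fraction of full scale, then the turn, a rotation vector about the world's x, y, z as a fraction of full scale, then the opening, from -1 (shut) to 1 (fully open). A call has 1 to 10 rows; each row shifts and turns the commanded pose from where the row before left it; what a row does not reach is not made up. Full scale, the value 1, is 0.06 m for a shift and 0.12 rad for a turn. A row lasts 1/8 s, in which the tool goes at most 62.5 mm and 10.7 degrees, less where a joint would pass 70% of its speed; a pose out of reach is approached as far as the arm can. A call with a number of a shift or a turn outside -1 to 1 is refused whole. A call with a gripper value outside its range is refused whole. The fingers move at their own pace and stop on an object; "grip_force" is the grip in N (left out, the last holds). Time passes only in rows, so rows that do not move let the fingers close. It gives the time, the measured TCP pose, the force and the opening at its end, in the units of the state.
- telemetry.get_state(): the state, without advancing time (a new reading comes with each control period).
- optics.capture(name): name is "side" or "top" or "wrist"; returns a dict with "pixels" (420x560x3 uint8, blue, green, red), "depth" (420x560 float32, m along the optical axis (not along the pixel's ray), 0 where there is no reading), "fx", "fy", "cx", "cy" (pixels), "dist_coeffs" ([k1, k2, p1, p2, k3] as OpenCV has them; the pictures are not rectified), "R" (3x3) and "t" (3): a world point X has camera coordinates R X + t. Camera axes: x right, y down, z forward; pixel columns grow to the right and rows downward; lengths in m; the calibration is good to about 2 mm. A picture is of the moment at which its call begins.
- job.hand_in(): hands the job in, once; it reports no verdict.
Trained networks look in a picture, given as the dict that the camera call returned (one of the last four; its "shot" number tells which), for a name from the list of things; names that differ only in an ending like _2 or _b are one class to them, and where a whole thing is asked for, a point or a joint stands for the part that bears it (a point fixed in the world has none). Each returns a list of dicts, best first, with "p" (0 to 1); they miss things now and then, are a little off and sometimes report something else, mostly with a low value. They report only what shows in the picture. A call takes as long as a camera call. They do not tell look-alikes from the thing itself.
- finder.spot_in(label, picture): "rect" ([left, top, width, height] in pixels, round what is visible of it).
- finder.tip_of(label, picture): "centre" ([column, row] in pixels: a listed point, or the origin of a listed thing).
The state is a dict: "time_s": time; "joint_pos": joint angles; "dq": joint speeds; "effort": joint torques, N m; "eef_pos": TCP position; "tcp_rot": TCP orientation; "wrist_force": force on the tool from outside, world axes, zero at the start; "moment": the same for the moment, N m; "finger_gap": finger opening in m.
Only numpy, scipy, OpenCV 4.12 (cv2) and the standard library are available. Lean on these libraries where they do the work, as an engineer would, in place of code of your own. Each camera call takes 0.05 s, during which the arm holds its last target.

## Working session

There is one attempt and no reset: what is moved stays moved. The work goes in short steps, Python scripts to look and compute and a tool call to move; the robot and the scene stay as the last step left them, time stands still between calls to the robot, and variables do not carry over. Pictures are saved under pics/ and viewed, and the job is handed in when it is done.

Besides the shell and the picture viewer there is one more tool, called after "Emit:" as name(argument=value, ...) on one line, values as JSON. arm_command: Moves the arm, as the interface text tells. Its arguments: {"type":"object","properties":{"plan":{"type":"array","items":{"type":"array","items":{"type":"number"}}},"grip_force":{"type":"number"}},"required":["plan"]}

```bash
mkdir -p pics; cat > h.py <<'E'
import numpy as np, cv2
from workcell import telemetry, optics, job, finder, ctrl
def K(p): return np.array([[p['fx'],0,p['cx']],[0,p['fy'],p['cy']],[0,0,1.]])
def ray(p,uv):
    n=cv2.undistortPoints(np.array([[uv]],float),K(p),np.array(p['dist_coeffs'],float))[0,0]
    R=np.array(p['R']);t=np.array(p['t'])
    return -R.T@t, R.T@np.array([n[0],n[1],1.])
def at_z(p,uv,z):
    o,d=ray(p,uv); return o+d*(z-o[2])/d[2]
def at_d(p,uv):
    o,d=ray(p,uv); u,v=int(round(uv[0])),int(round(uv[1]))
    w=p['depth'][max(0,v-2):v+3,max(0,u-2):u+3]; w=w[w>0]
    return o+d*np.median(w) if len(w) else None
def cloud(p):
    H,W=p['depth'].shape
    uv=np.stack(np.meshgrid(np.arange(W),np.arange(H)),-1).reshape(-1,1,2).astype(float)
    n=cv2.undistortPoints(uv,K(p),np.array(p['dist_coeffs'],float))[:,0]
    z=p['depth'].reshape(-1)
    c=np.c_[n*z[:,None],z]; X=(c-np.array(p['t']))@np.array(p['R'])
    X[z<=0]=np.nan
    return X.reshape(H,W,3)
def proj(p,X):
    r,_=cv2.Rodrigues(np.array(p['R'])); return cv2.projectPoints(np.array(X,float).reshape(-1,1,3),r,np.array(p['t'],float),K(p),np.array(p['dist_coeffs'],float))[0][:,0]
E
python3 - <<'E'
from h import *
print(ctrl.pinch_z, telemetry.get_state())
for c in ['top','side']:
    p=optics.capture(c); cv2.imwrite(f'pics/{c}0.png',p['pixels'])
    print(c,p['t'],p['fx'])
    for n in ['caddy','till_handle','bottle','cap','jar','flask','brushpot','till_face']:
        for r in finder.tip_of(n,p)[:3]:
            d=at_d(p,r['centre']); print(n,np.round(r['centre'],1),round(r['p'],2),None if d is None else np.round(d,3))
E
```

```text
0.0187 {'time_s': 0.0, 'joint_pos': array([-1.25402244e+00,  2.41429293e-01,  3.71478002e-03,  1.33521585e+00,
        1.45426178e-05,  1.57081525e+00]), 'dq': array([-0.00142402, -0.00107033, -0.00027144, -0.00023671, -0.00087234,
       -0.00176718]), 'effort': array([ 3.17159402e-04, -3.72320688e+01,  2.52406651e+01,  1.69512222e-02,
       -5.71648764e-05, -4.24985657e-06]), 'eef_pos': array([ 0.15555499, -0.47450964,  0.23040122]), 'tcp_rot': array([ 0.41533075,  0.57320798, -0.41443707,  0.57199205]), 'wrist_force': array([ 0.48807087, -0.17241752,  0.10799836]), 'moment': array([-0.03894276, -0.01981839,  0.00408198]), 'finger_gap': 0.08578706423064413}
top [0.05854982 0.59053708 0.99441521] 493.95706488948076
caddy [278.4 211.7] 0.72 [0.577 0.035 0.065]
till_handle [268.8 206.4] 0.81 [0.579 0.056 0.125]
bottle [314.7 209. ] 0.8 [ 0.582 -0.04   0.065]
bottle [378.1 300. ] 0.8 [ 0.395 -0.167  0.055]
bottle [383.9 238.3] 0.71 [ 0.523 -0.191  0.026]
cap [326.4 351.4] 0.97 [ 0.287 -0.065 -0.001]
cap [446.  272.3] 0.81 [ 0.449 -0.316  0.042]
cap [361.2 248.2] 0.62 [ 0.497 -0.122  0
[... 163 characters left out ...]
] 0.67 [ 0.592 -0.012  0.007]
till_face [280.1 211.4] 0.18 [0.578 0.031 0.065]
side [0.56424924 0.16319652 0.8663263 ] 433.2146664475084
caddy [285.2 238.2] 0.66 [0.577 0.055 0.01 ]
till_handle [282.8 193.8] 0.94 [0.586 0.047 0.127]
bottle [299.9 205. ] 0.96 [0.546 0.053 0.112]
bottle [333.  180.2] 0.95 [ 0.511 -0.089  0.09 ]
bottle [384.2 191.4] 0.57 [ 0.393 -0.141  0.051]
cap [341.6 164.7] 0.92 [ 0.499 -0.115  0.12 ]
cap [212.9 230.9] 0.72 [0.728 0.109 0.031]
cap [421.6 226. ] 0.59 [ 0.291 -0.067  0.032]
flask [346.2 271.3] 0.92 [0.422 0.126 0.03 ]
brushpot [208.4 231.7] 0.57 [0.736 0.116 0.031]
till_face [289.4 204.8] 0.92 [0.569 0.054 0.107]
till_face [299. 204.] 0.52 [0.548 0.053 0.114]
```

View pics/top0.png

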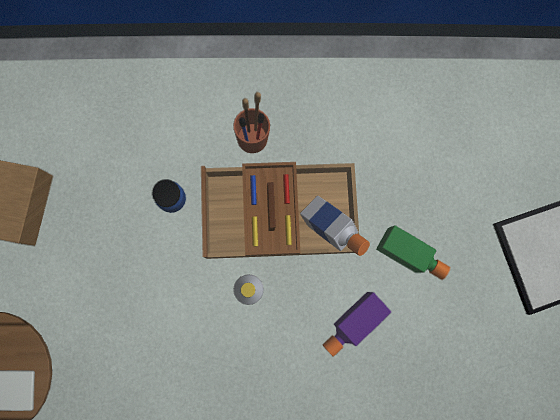

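View pics/side0.png

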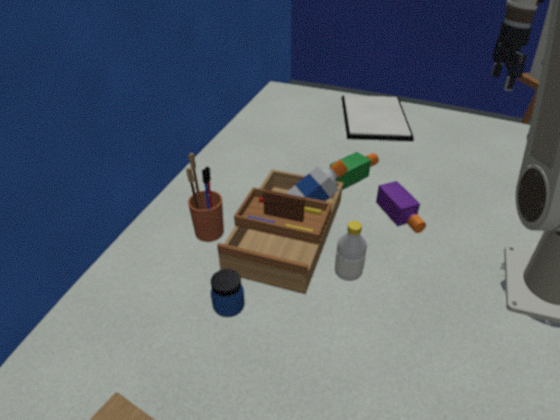

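The white bottle with the blue band is at (335,225) in top, with its cap at (358,243). The look-alikes are green at (413,250) and purple at (357,322), and I'll leave both alone. Next I confirm in an enlarged crop and fit the caddy.

```bash
python3 - <<'E'
from h import *
p=optics.capture('top'); np.save('top.npy',p,allow_pickle=True)
X=cloud(p)
im=p['pixels'][140:310,190:400]; cv2.imwrite('pics/crop1.png',cv2.resize(im,None,fx=3.6,fy=3.5,interpolation=cv2.INTER_CUBIC))
# rim points
z=X[...,2]
m=(abs(z-0.058)<0.006)&(X[...,0]>.45)&(X[...,0]<.72)&(X[...,1]>-.17)&(X[...,1]<.23)
m8=cv2.connectedComponentsWithStats(m.astype(np.uint8))
for i in range(1,m8[0]):
    if m8[2][i][4]>60: 
        q=X[m8[1]==i]; print(m8[2][i], np.round(q.mean(0),3))
for r in [(203,167),(354,164),(357,253),(206,257)]: print(r,at_z(p,r,.058))
print('handle',at_z(p,(268.8,206.4),.128))
# heights map handle
m=(z>.118)&(X[...,0]>.5)&(X[...,0]<.66)&(X[...,1]>-.0)&(X[...,1]<.12)
q=X[m]; print('handle pts',len(q),q.mean(0)); print(cv2.minAreaRect(q[:,:2].astype(np.float32)))
m=(z>.078)&(z<.1)&(X[...,0]>.45)&(X[...,0]<.72)&(X[...,1]>-.03)&(X[...,1]<.13)
q=X[m]; print('till rim',len(q)); r=cv2.minAreaRect(q[:,:2].astype(np.float32));print(r)
E
```

```text
[296 163  63  71 500] [ 0.64  -0.096  0.056]
[205 167  37   6 152] [0.67  0.149 0.056]
[256 167  32  47 297] [0.63  0.04  0.063]
[256 191  11  14  70] [0.606 0.069 0.063]
[300 195  27  45 224] [ 0.583 -0.035  0.059]
[250 206  18  32 130] [0.557 0.07  0.063]
[258 212  38  39 254] [0.531 0.035 0.063]
[204 241  41  17 166] [0.493 0.147 0.056]
[300 241  53  13 197] [ 0.498 -0.06   0.056]
(203, 167) [0.67395565 0.19048727 0.058     ]
(354, 164) [ 0.67809209 -0.12695413  0.058     ]
(357, 253) [ 0.49087619 -0.1259893   0.058     ]
(206, 257) [0.4864773  0.18315646 0.058     ]
handle [0.57894761 0.0556659  0.128     ]
handle pts 281 [0.58311481 0.05154819 0.12603662]
((0.5833926200866699, 0.05148237198591232), (0.08881153911352158, 0.011886204592883587), 1.6148587465286255)
till rim 1014
((0.6058149933815002, 0.05200456827878952), (0.2309029996395111, 0.11012747883796692), 1.5809468030929565)
```

View pics/crop1.png

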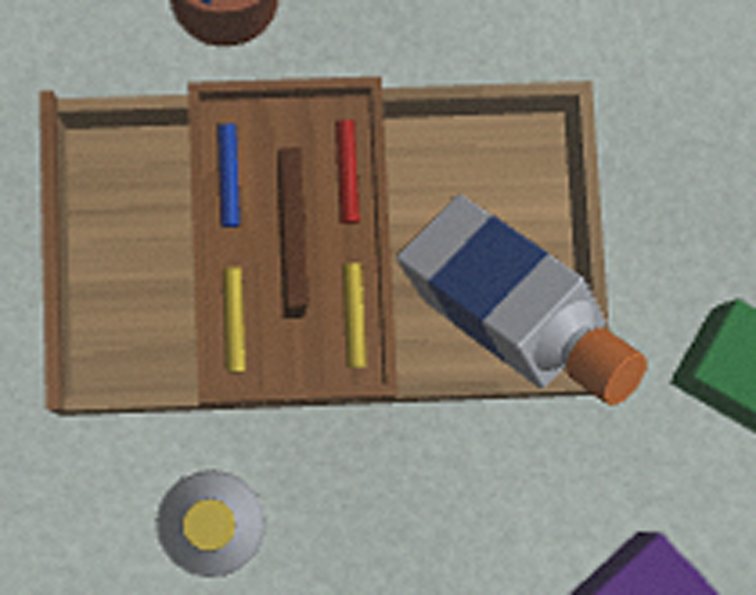

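Confirmed: the white bottle with the blue band leans over the lower-right caddy corner, and the till sits behind it. Next I refine the caddy yaw and the cap pose.

```bash
python3 - <<'E'
from h import *
from scipy.optimize import least_squares
p=np.load('top.npy',allow_pickle=True).item(); X=cloud(p); z=X[...,2]
m=(abs(z-0.057)<0.004)&(X[...,0]>.47)&(X[...,0]<.70)&(X[...,1]>-.15)&(X[...,1]<.21)
q=X[m][:,:2]
q=q[(q[:,1]<-.02)|(q[:,1]>.115)]
# outer/inner rim distance: rect half dims mid-line 89 x 156.5
def loc(s,q):
    c,n=np.cos(s[2]),np.sin(s[2]); d=q-s[:2]; return np.c_[d@[c,n],d@[-n,c]]
def f(s):
    l=loc(s,q); a=abs(abs(l[:,0])-.089); b=abs(abs(l[:,1])-.1565)
    return np.minimum(a,b)
r=least_squares(f,[.583,.03,.02],loss='soft_l1',f_scale=.003); print(r.x,np.median(f(r.x)),len(q))
b=None
for y0 in [-.0,.02,.04]:
  for a in [-.02,0,.02,.04]:
    r=least_squares(f,[.583,y0,a],loss='soft_l1',f_scale=.003)
    if b is None or r.cost<b.cost:b=r
s=b.x; print('caddy',s,b.cost)
np.save('caddy.npy',s)
print('handle local',loc(s,np.array([[.5834,.0515]])))
# cap points: orange
I=p['pixels'].astype(int); mo=(I[...,2]>I[...,0]*1.8)&(I[...,2]>130)&(X[...,0]>.44)&(X[...,0]<.53)&(X[...,1]>-.17)&(X[...,1]<-.08)&(z>.06)
c=X[mo]; print('cap',len(c),c.mean(0),c.min(0),c.max(0))
# corners of caddy in world
cs=np.array([[-.085,-.1525],[.085,-.1525]]);R=np.array([[np.cos(s[2]),-np.sin(s[2])],[np.sin(s[2]),np.cos(s[2])]])
print('inner corners',cs@R.T+s[:2])
# overlay
w=[]
for x,y in [(-.085,-.1525),(.085,-.1525),(.085,.1525),(-.085,.1525),(-.093,-.1605),(.093,-.1605),(.093,.1605),(-.093,.1605)]:
    v=R@[x,y]+s[:2]; w.append([*v,.058])
im=cv2.resize(p['pixels'],None,fx=4,fy=4)
uv=proj(p,w)*4
for k in (0,4): cv2.polylines(im,[uv[k:k+4].astype(int)],True,(0,255,0),1)
cv2.imwrite('pics/ov.png',im[600:1080,780:1500])
# cap axis: fit bottle pose: params corner pivot azimuth
for n in ['cap']:
  for v in ['top','side']:
    pp=optics.capture(v)
    for r in finder.tip_of(n,pp)[:3]: print(v,r['centre'],r['p'],ray(pp,r['centre']))
E
```

```text
[0.58355521 0.03045563 0.02643996] 0.0024540785527968623 1023
caddy [0.58355521 0.03045563 0.02643996] 0.026915868027593333
handle local [[0.00040119 0.02104112]]
cap 204 [ 0.50650905 -0.12295418  0.11443599] [ 0.48444686 -0.14122298  0.09946075] [ 0.52570152 -0.10458952  0.12721927]
inner corners [[ 0.50261655 -0.1242382 ]
 [ 0.67255713 -0.11974393]]
top [364.1, 248.9] 0.91 (array([0.43879479, 0.0783945 , 1.06880175]), array([ 0.05946511, -0.21640358, -0.99687128]))
top [445.3, 273.3] 0.61 (array([0.43879479, 0.0783945 , 1.06880175]), array([ 0.00753365, -0.38270896, -1.00028281]))
top [327.4, 351.0] 0.59 (array([0.43879479, 0.0783945 , 1.06880175]), array([-0.14541152, -0.14035479, -1.02926958]))
side [420.7, 226.9] 0.93 (array([0.33892054, 0.72913071, 0.67009913]), array([-0.04748333, -0.8172869 , -0.6586858 ]))
side [342.5, 165.4] 0.71 (array([0.33892054, 0.72913071, 0.67009913]), array([ 0.15704306, -0.83897486, -0.54835442]))
side [373.1, 159.3] 0.63 (array([0.33892054, 0.72913071, 0.67009913]), array([ 0.09278197, -0.87200058, -0.53674578]))
```

View pics/ov.png

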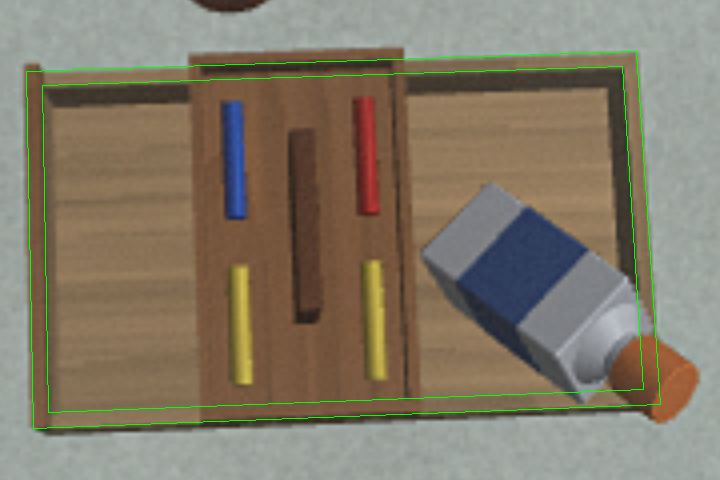

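```bash
python3 - <<'E'
from h import *
from scipy.spatial.transform import Rotation as Ro
s=telemetry.get_state(); R=Ro.from_quat(s['tcp_rot']).as_matrix(); print(np.round(R,3)); 
j=R[:,2]; print('jaw yaw deg',np.degrees(np.arctan2(j[1],j[0])))
p=np.load('top.npy',allow_pickle=True).item(); X=cloud(p); z=X[...,2]; I=p['pixels'].astype(int)
# blue band points of bottle
V,U=np.mgrid[0:420,0:560]
m=(I[...,0]>I[...,2]*1.7)&(U>305)&(U<352)&(V>195)&(V<250)&(z>.05)
q=X[m]; print(len(q))
c=q.mean(0)
for _ in range(4):
    u,sv,vt=np.linalg.svd(q-c); n=vt[2]*np.sign(vt[2][2]); d=(q-c)@n; q=q[abs(d)<.003]; c=q.mean(0)
print('n',n,len(q),'tilt',np.degrees(np.arccos(n[2])),'lean az (opp of horiz n)',np.degrees(np.arctan2(-n[1],-n[0])))
a=np.array([-n[0],-n[1]])/np.hypot(n[0],n[1]); 
# green bottle nearest points
m=(I[...,1]>I[...,2]*1.5)&(I[...,1]>I[...,0]*1.3)&(z>.01)&(U>370)
g=X[m]; print('green',g.min(0),g.max(0))
for st in [.03,.05]:
    f=np.array([.491,-.135])+a*st; print('finger',f,'clear green',np.min(np.hypot(*(g[:,:2]-f).T)))
E
```

```text
[[-0.     0.95   0.312]
 [ 0.     0.312 -0.95 ]
 [-1.    -0.    -0.   ]]
jaw yaw deg -71.84952068827359
472
n [0.39070308 0.39168783 0.83302566] 441 tilt 33.58918762177575 lean az (opp of horiz n) -134.92788524797635
green [ 0.35812362 -0.50504598  0.01007806] [ 0.54612727 -0.17945066  0.06167938]
finger [ 0.46981351 -0.15623989] clear green 0.04083815779101961
finger [ 0.45568919 -0.17039981] clear green 0.04373137724823063
```

Emit:
arm_command(plan=[[0.3,0,0,0,0,-0.8,0],[0.6,0.7,0,0,0,-0.8,0]])

```text
time_s: 1.4
eef_pos: [0.2099, -0.4347, 0.231]
tcp_rot: [0.47, 0.528, -0.47, 0.529]
wrist_force: [1.8, 0.5, -0.0]
finger_gap: 0.0516
```

```bash
python3 -c "
from h import *
s=telemetry.get_state();print(s['joint_pos'],s['eef_pos'],s['finger_gap'])"
```

```text
[-1.12083240e+00  2.05566004e-01 -4.09099991e-02  1.32303775e+00
 -1.15975570e-04  1.90311143e+00] [ 0.20992596 -0.43470074  0.23097553] 0.05156766498443947
```

Emit:
arm_command(plan=[[0.4,0.5,0,0,0,1,0],[0.4,0.5,0,0,0,1,0],[0.4,0.5,0,0,0,1,0],[0.4,0.5,0,0,0,1,0],[0.4,0.5,0,0,0,1,0],[0.4,0.5,0,0,0,1,0],[0.4,0.5,0,0,0,1,0],[0.4,0.5,0,0,0,1,0],[0.4,0.5,0,0,0,1,0],[0.4,0.5,0,0,0,1,0]])

```text
time_s: 2.65
eef_pos: [0.4505, -0.1321, 0.2314]
tcp_rot: [0.085, 0.702, -0.085, 0.702]
wrist_force: [0.2, -0.2, 0.1]
finger_gap: 0.0426
```

Emit:
arm_command(plan=[[0.222,0.307,0,0,0,1,0],[0.222,0.307,0,0,0,1,0],[0.222,0.307,0,0,0,1,0],[0.222,0.307,0,0,0,1,0],[0.222,0.307,0,0,0,1,0],[0.222,0.307,0,0,0,1,0],[0.222,0.307,0,0,0,1,0],[0.222,0.307,0,0,0,1,0],[0.222,0.307,0,0,0,1,0],[0.222,0.307,0,0,0,1,0]])

```text
time_s: 3.9
eef_pos: [0.5834, 0.0517, 0.2312]
tcp_rot: [-0.326, 0.628, 0.326, 0.627]
wrist_force: [0.9, 1.0, -0.5]
finger_gap: 0.0431
```

Emit:
arm_command(plan=[[0,0,0,0,0,1,0],[0,0,0,0,0,1,0],[0,0,0,0,0,1,0],[0,0,0,0,0,1,0],[0,0,0,0,0,1,0],[0,0,0,0,0,0.36,0],[0,0,0,0,0,0,0]])

```text
time_s: 4.78
eef_pos: [0.583, 0.0511, 0.2312]
tcp_rot: [-0.506, 0.494, 0.506, 0.493]
wrist_force: [-0.5, 0.4, -1.0]
finger_gap: 0.0428
```

```bash
cat > st.py <<'E'
from h import *
from scipy.spatial.transform import Rotation as Ro
def st():
    s=telemetry.get_state(); R=Ro.from_quat(s['tcp_rot']).as_matrix(); j=R[:,2]
    print(s['time_s'],'tcp',np.round(s['eef_pos'],4),'yaw',round(np.degrees(np.arctan2(j[1],j[0])),2),'ax',np.round(R[:,0],3),'F',np.round(s['wrist_force'],2),'gap',s['finger_gap'],'q',np.round(s['joint_pos'],2)); return s
if __name__=='__main__': st()
E
python3 st.py
```

```text
4.775 tcp [0.583  0.0511 0.2312] yaw 91.48 ax [-0. -0. -1.] F [-0.51  0.37 -1.01] gap 0.04283498989075309 q [ 0.09  0.41  0.25  1.41 -0.    0.06]
```

Emit:
arm_command(plan=[[0,0,-0.5,0,0,0,0],[0,0,-0.6,0,0,0,0],[0,0,-0.6,0,0,0,0],[0,0,-0.43,0,0,0,0],[0,0,0,0,0,0,0]], grip_force=25)

```text
time_s: 5.4
eef_pos: [0.5809, 0.0509, 0.1011]
tcp_rot: [-0.505, 0.495, 0.508, 0.492]
wrist_force: [-0.2, 0.4, 1.1]
finger_gap: 0.043
```

```bash
python3 - <<'E'
from st import *
st()
p=optics.capture('side'); cv2.imwrite('pics/s1.png',cv2.resize(p['pixels'][100:300,180:400],None,fx=3.5,fy=3))
E
```

```text
5.4 tcp [0.5809 0.0509 0.1011] yaw 91.48 ax [-0.006 -0.001 -1.   ] F [-0.15  0.36  1.12] gap 0.043010479745258866 q [ 0.09  0.49  0.02  1.11 -0.    0.06]
```

View pics/s1.png

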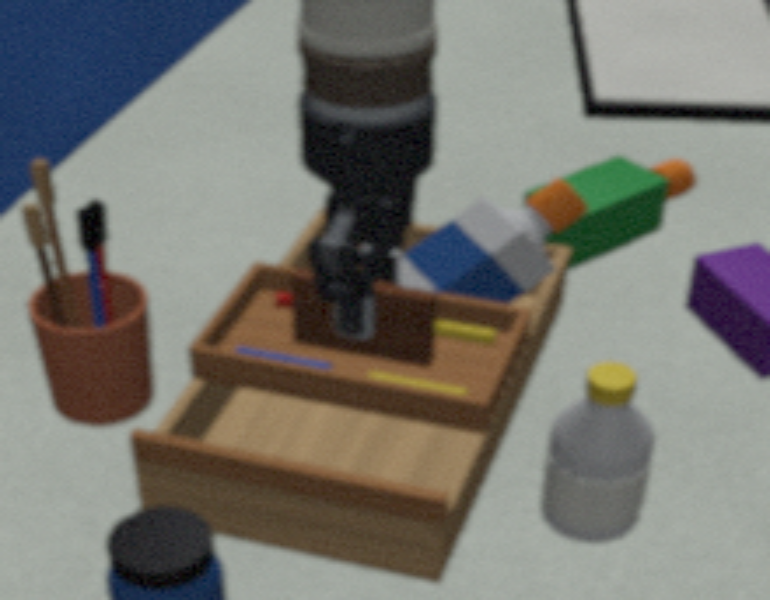

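The fingers straddle the handle. Closing now.

Emit:
arm_command(plan=[[0,0,0,0,0,0,-0.4],[0,0,0,0,0,0,-0.7],[0,0,0,0,0,0,-0.9],[0,0,0,0,0,0,-0.9]], grip_force=25)

```text
time_s: 5.95
eef_pos: [0.5842, 0.0504, 0.1053]
tcp_rot: [0.508, -0.493, -0.505, -0.494]
wrist_force: [-0.6, -3.0, 5.9]
finger_gap: 0.0114
```

```bash
python3 st.py
```

```text
5.95 tcp [0.5842 0.0504 0.1053] yaw 91.48 ax [ 0.004 -0.001 -1.   ] F [-0.58 -3.03  5.94] gap 0.011444334667752057 q [ 0.09  0.49  0.03  1.11 -0.    0.06]
```

Emit:
arm_command(plan=[[0,0.05,0,0,0,0,-0.9],[-0.003,0.1,0,0,0,0,-0.9],[-0.003,0.12,0,0,0,0,-0.9],[-0.003,0.14,0,0,0,0,-0.9],[-0.004,0.14,0,0,0,0,-0.9],[-0.004,0.14,0,0,0,0,-0.9],[-0.004,0.14,0,0,0,0,-0.9],[-0.003,0.1,0,0,0,0,-0.9],[-0.003,0.07,0,0,0,0,-0.9],[-0.002,0.04,0,0,0,0,-0.9]])

```text
time_s: 7.2
eef_pos: [0.5826, 0.1125, 0.1053]
tcp_rot: [0.508, -0.493, -0.505, -0.494]
wrist_force: [0.5, -5.1, 7.5]
finger_gap: 0.0115
```

```bash
python3 st.py
```

```text
7.2 tcp [0.5826 0.1125 0.1053] yaw 91.47 ax [ 0.004 -0.002 -1.   ] F [ 0.46 -5.09  7.46] gap 0.01150626672249497 q [ 0.19  0.5   0.05  1.12 -0.    0.17]
```

Emit:
arm_command(plan=[[0,0.04,0,0,0,0,-0.9],[-0.001,0.04,0,0,0,0,-0.9],[-0.001,0.04,0,0,0,0,-0.9],[-0.001,0.03,0,0,0,0,-0.9],[-0.001,0.025,0,0,0,0,-0.9],[0,0.02,0,0,0,0,-0.9]])

```text
time_s: 7.95
eef_pos: [0.5822, 0.124, 0.1053]
tcp_rot: [0.508, -0.493, -0.505, -0.494]
wrist_force: [-0.4, -5.3, 6.5]
finger_gap: 0.0114
```

Emit:
arm_command(plan=[[0,0.02,0,0,0,0,-0.9],[0,0.02,0,0,0,0,-0.9]])

```text
time_s: 8.2
eef_pos: [0.5822, 0.1264, 0.1053]
tcp_rot: [0.508, -0.493, -0.505, -0.494]
wrist_force: [0.2, -4.7, 5.5]
finger_gap: 0.0116
```

Emit:
arm_command(plan=[[0,0.015,0,0,0,0,-0.9],[0,0.015,0,0,0,0,-0.9]])

```text
time_s: 8.45
eef_pos: [0.5822, 0.1265, 0.1053]
tcp_rot: [0.508, -0.494, -0.504, -0.493]
wrist_force: [-1.3, -11.6, 7.9]
finger_gap: 0.0111
```

Emit:
arm_command(plan=[[0,0.015,0,0,0,0,-0.9],[0,0.01,0,0,0,0,-0.9]])

```text
time_s: 8.7
eef_pos: [0.5822, 0.1265, 0.1053]
tcp_rot: [0.509, -0.495, -0.503, -0.493]
wrist_force: [-0.1, -14.3, 8.6]
finger_gap: 0.0114
```

The till is at the end stop: position frozen while the force rises. Release and rise.

Emit:
arm_command(plan=[[0,-0.06,0,0,0,0,-0.9],[0,0,0,0,0,0,-0.3],[0,0,0,0,0,0,0],[0,0,0,0,0,0,0],[0,0,0.5,0,0,0,0],[0,0,0.9,0,0,0,0],[0,0,0.8,0,0,0,0]])

```text
time_s: 9.57
eef_pos: [0.5807, 0.1277, 0.2368]
tcp_rot: [-0.507, 0.493, 0.507, 0.493]
wrist_force: [0.9, 0.5, -0.2]
finger_gap: 0.0427
```

Emit:
arm_command(plan=[[-0.2,-0.5,0,0,0,-0.7,-1],[-0.2,-0.5,0,0,0,-0.7,-1],[-0.2,-0.5,0,0,0,-0.7,-1],[-0.2,-0.5,0,0,0,-0.7,-1],[-0.2,-0.5,0,0,0,-0.7,-1],[-0.2,-0.5,0,0,0,-0.7,-1],[-0.2,-0.5,0,0,0,-0.7,-1],[-0.2,-0.5,0,0,0,-0.7,-1],[-0.2,-0.5,0,0,0,-0.7,-1],[-0.25,-0.25,0,0,0,-0.46,-1]])

```text
time_s: 10.82
eef_pos: [0.4576, -0.1588, 0.2353]
tcp_rot: [-0.27, 0.654, 0.27, 0.654]
wrist_force: [-0.5, 0.1, 0.5]
finger_gap: 0.0002
```

```bash
python3 - <<'E'
from st import *
st()
p=optics.capture('side'); cv2.imwrite('pics/s2.png',cv2.resize(p['pixels'][100:300,180:440],None,fx=3,fy=3))
p2=optics.capture('top'); cv2.imwrite('pics/t2.png',cv2.resize(p2['pixels'][140:340,190:450],None,fx=3,fy=3))
for q in (p,p2):
    for r in finder.tip_of('cap',q)[:3]:print(r, at_z(q,r['centre'],.115), at_d(q,r['centre']))
r=finder.tip_of('till_handle',p2)[0];print(at_z(p2,r['centre'],.128))
E
```

```text
10.825 tcp [ 0.4576 -0.1588  0.2353] yaw 44.87 ax [-0.  0. -1.] F [-0.45  0.07  0.55] gap 0.00015320516606683688 q [-0.33  0.21 -0.03  1.34  0.    0.45]
{'centre': [373.9, 157.7], 'p': 0.88} [ 0.43437921 -0.1806031   0.115     ] [ 0.44739018 -0.3045993   0.0393403 ]
{'centre': [342.8, 161.5], 'p': 0.71} [ 0.50127589 -0.13698133  0.115     ] [ 0.51802574 -0.22633623  0.05773163]
{'centre': [348.1, 269.3], 'p': 0.16} [0.40857521 0.20008486 0.115     ] [0.41844292 0.12513697 0.03636124]
{'centre': [358.9, 246.8], 'p': 0.91} [ 0.49989972 -0.11863425  0.115     ] [ 0.49949955 -0.11734393  0.12124633]
{'centre': [326.2, 350.5], 'p': 0.72} [ 0.3050132  -0.04941998  0.115     ] [ 0.28882238 -0.06488864 -0.00043318]
[0.58296986 0.13068305 0.128     ]
```

View pics/s2.png

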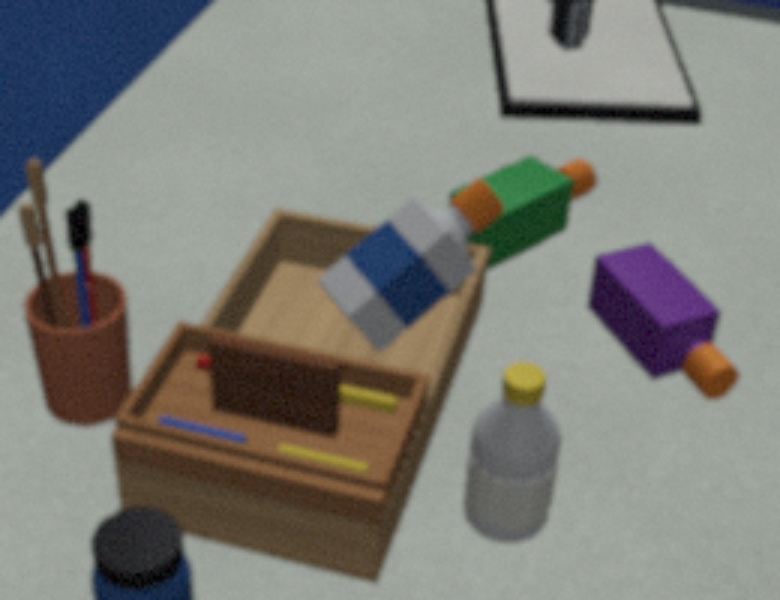

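View pics/t2.png

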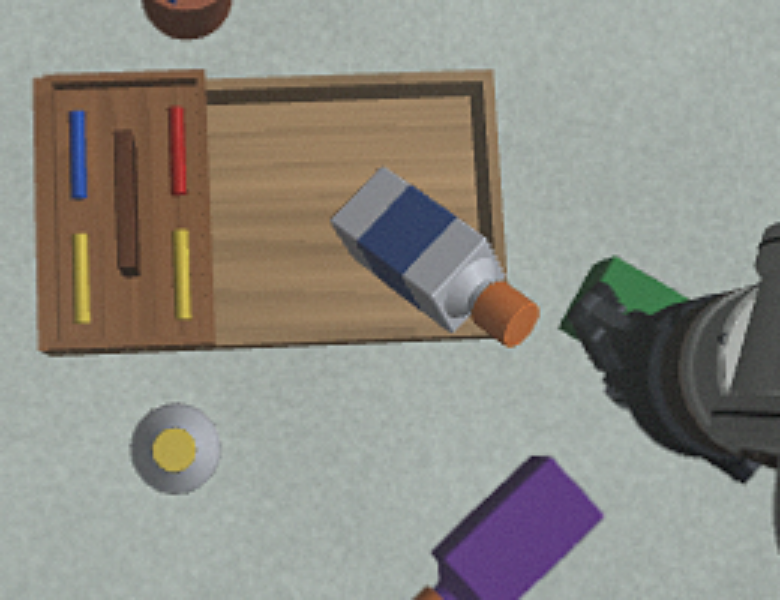

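Till home, bottle unchanged with its cap at crop (508,315). Descend outside the cap.

Emit:
arm_command(plan=[[0.06,-0.06,-0.5,0,0,0,-1],[0,0,-0.7,0,0,0,-1],[0,0,-0.7,0,0,0,-1],[0,0,-0.6,0,0,0,-1],[0,0,0,0,0,0,-1]])

```text
time_s: 11.7
eef_pos: [0.4595, -0.1596, 0.0829]
tcp_rot: [-0.27, 0.655, 0.273, 0.651]
wrist_force: [0.4, 0.5, -0.1]
finger_gap: -0.0005
```

```bash
python3 - <<'E'
from st import *
st()
p=optics.capture('side'); cv2.imwrite('pics/s3.png',cv2.resize(p['pixels'][100:240,270:450],None,fx=4.3,fy=4.2))
p2=optics.capture('top'); cv2.imwrite('pics/t3.png',cv2.resize(p2['pixels'][180:310,290:460],None,fx=4.5,fy=4.5))
E
```

```text
11.7 tcp [ 0.4595 -0.1596  0.0829] yaw 45.15 ax [-0.006  0.002 -1.   ] F [ 0.39  0.52 -0.13] gap -0.0005145832707011012 q [-0.33  0.34 -0.27  0.97  0.    0.45]
```

View pics/s3.png

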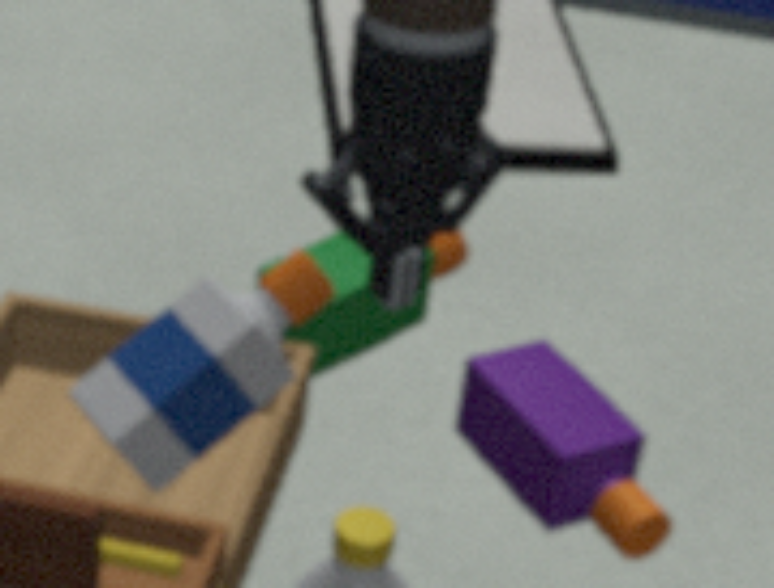

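View pics/t3.png

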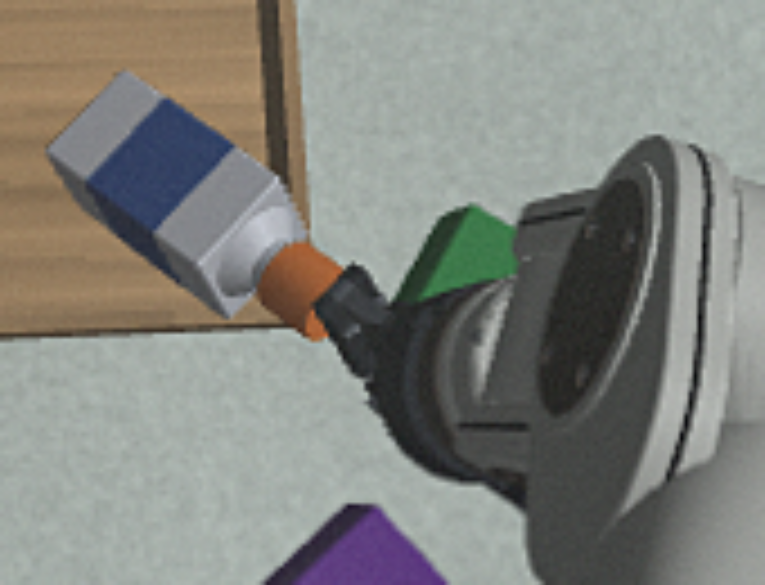

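Emit:
arm_command(plan=[[0.09,0.07,0,0,0,0,-1],[0.09,0.07,0,0,0,0,-1],[0.09,0.07,0,0,0,0,-1],[0.06,0.04,0,0,0,0,-1]])

```text
time_s: 12.3
eef_pos: [0.482, -0.146, 0.0858]
tcp_rot: [-0.271, 0.653, 0.271, 0.653]
wrist_force: [0.1, -0.2, 0.1]
finger_gap: -0.0002
```

Emit:
arm_command(plan=[[0.06,0.06,0.02,0,0,0,-1],[0.06,0.06,0.04,0,0,0,-1]])

```text
time_s: 12.55
eef_pos: [0.488, -0.1393, 0.089]
tcp_rot: [-0.271, 0.654, 0.271, 0.653]
wrist_force: [-1.2, -2.7, 1.0]
finger_gap: -0.0002
```

Emit:
arm_command(plan=[[0.06,0.06,0.1,0,0,0,-1],[0.06,0.06,0.1,0,0,0,-1],[0.066,0.066,0.09,0,0,0,-1],[0.066,0.066,0.09,0,0,0,-1]])

```text
time_s: 13.05
eef_pos: [0.5043, -0.1235, 0.1124]
tcp_rot: [-0.271, 0.653, 0.271, 0.653]
wrist_force: [-0.1, -0.6, -0.8]
finger_gap: 0.0002
```

```bash
python3 - <<'E'
from st import *
st()
p=optics.capture('side'); cv2.imwrite('pics/s4.png',cv2.resize(p['pixels'][100:240,270:450],None,fx=4.3,fy=4.2))
p2=optics.capture('top'); cv2.imwrite('pics/t4.png',cv2.resize(p2['pixels'][180:310,290:460],None,fx=4.5,fy=4.5))
E
```

```text
13.05 tcp [ 0.5043 -0.1235  0.1124] yaw 45.05 ax [ 0.001  0.    -1.   ] F [-0.12 -0.6  -0.85] gap 0.00021872669526721948 q [-0.24  0.36 -0.15  1.06  0.    0.54]
```

View pics/s4.png

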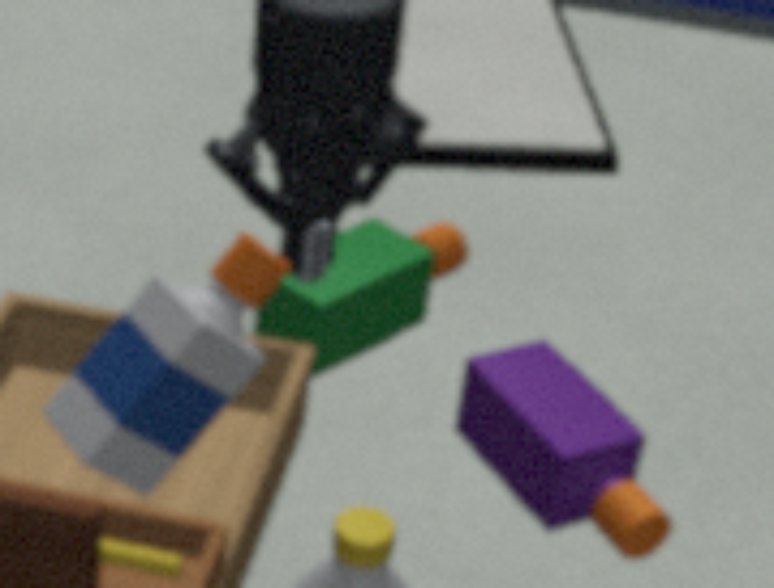

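View pics/t4.png

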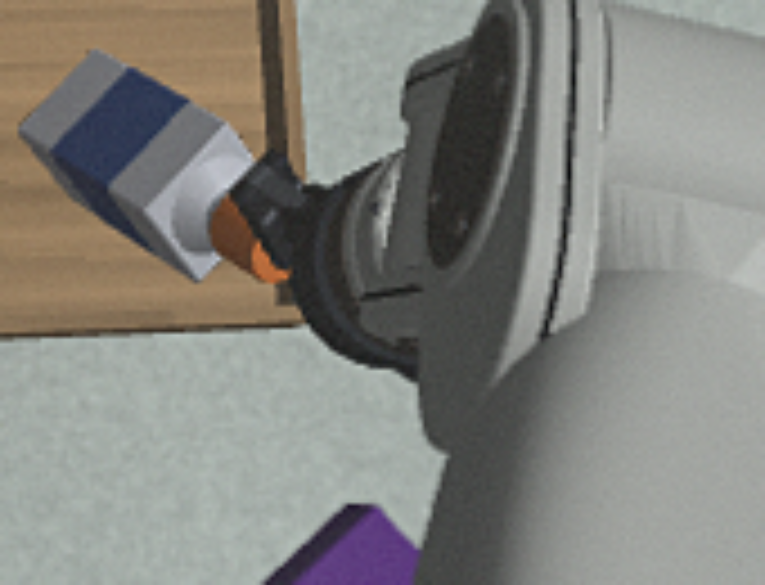

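The bottle is tipping about its edge. Continue along the arc.

Emit:
arm_command(plan=[[0.066,0.086,0.06,0,0,0,-1],[0.068,0.088,0.06,0,0,0,-1],[0.075,0.085,0.06,0,0,0,-1],[0.078,0.078,0.06,0,0,0,-1]])

```text
time_s: 13.65
eef_pos: [0.5214, -0.1032, 0.1266]
tcp_rot: [-0.271, 0.653, 0.271, 0.653]
wrist_force: [0.2, -0.5, 0.4]
finger_gap: -0.0002
```

```bash
python3 - <<'E'
from st import *
st()
p=optics.capture('side'); cv2.imwrite('pics/s5.png',cv2.resize(p['pixels'][100:240,270:450],None,fx=4.3,fy=4.2))
E
```

```text
13.65 tcp [ 0.5214 -0.1032  0.1266] yaw 45.05 ax [ 0.  0. -1.] F [ 0.2  -0.47  0.43] gap -0.00019493270963613806 q [-0.2   0.37 -0.1   1.1   0.    0.59]
```

View pics/s5.png

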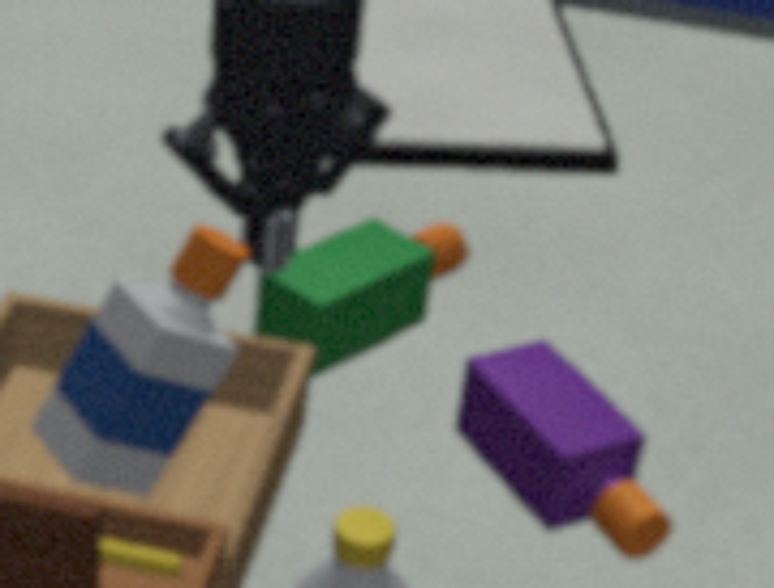

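Emit:
arm_command(plan=[[0.078,0.078,0.04,0,0,0,-1],[0.07,0.07,0.04,0,0,0,-1],[0.06,0.06,0.03,0,0,0,-1],[0.06,0.06,0.03,0,0,0,-1],[0,0,0,0,0,0,-1]])

```text
time_s: 14.32
eef_pos: [0.5374, -0.0875, 0.1348]
tcp_rot: [-0.271, 0.653, 0.271, 0.653]
wrist_force: [0.1, 0.7, 0.1]
finger_gap: 0.0002
```

```bash
python3 - <<'E'
from st import *
st()
p=optics.capture('side'); cv2.imwrite('pics/s6.png',cv2.resize(p['pixels'][100:240,270:450],None,fx=4.3,fy=4.2))
E
```

```text
14.325 tcp [ 0.5374 -0.0875  0.1348] yaw 45.06 ax [ 0. -0. -1.] F [0.15 0.75 0.12] gap 0.0002464898833830549 q [-0.16  0.39 -0.05  1.13  0.    0.62]
```

View pics/s6.png

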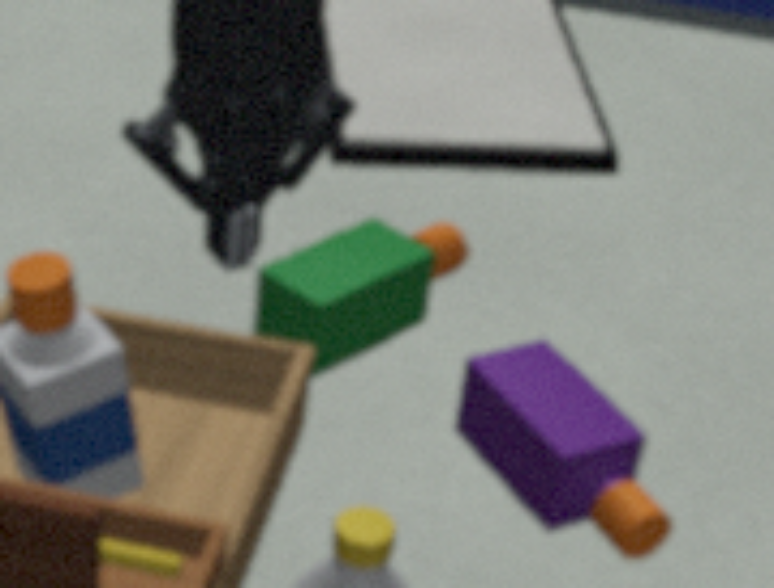

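Emit:
arm_command(plan=[[-0.3,-0.3,0.2,0,0,0,-1],[-0.2,-0.2,0.6,0,0,0,-1],[0,0,0.8,0,0,0,-0.5],[0,0,0.4,0,0,0,0],[0,0,0,0,0,0,0]])

```text
time_s: 15.0
eef_pos: [0.5081, -0.1182, 0.2569]
tcp_rot: [-0.272, 0.652, 0.27, 0.655]
wrist_force: [0.2, -0.3, -0.5]
finger_gap: 0.0427
```

```bash
python3 - <<'E'
from st import *
st()
p=optics.capture('side'); cv2.imwrite('pics/s7.png',cv2.resize(p['pixels'][100:300,180:440],None,fx=3,fy=3))
p2=optics.capture('top'); cv2.imwrite('pics/t7.png',cv2.resize(p2['pixels'][140:340,190:450],None,fx=3,fy=3))
for q in (p,p2):
    for r in finder.tip_of('cap',q)[:3]:print(r, at_z(q,r['centre'],.158), at_d(q,r['centre']))
E
```

```text
15.0 tcp [ 0.5081 -0.1182  0.2569] yaw 45.01 ax [ 0.005 -0.001 -1.   ] F [ 0.25 -0.26 -0.54] gap 0.042668732890410836 q [-0.23  0.27  0.11  1.41 -0.    0.56]
{'centre': [294.0, 159.6], 'p': 0.96} [ 0.59152913 -0.03970025  0.158     ] [ 0.5918897  -0.04079767  0.15726904]
{'centre': [418.1, 227.3], 'p': 0.92} [0.30646048 0.09650807 0.158     ] [ 0.29843509 -0.05990088  0.03138916]
{'centre': [374.1, 159.5], 'p': 0.61} [ 0.42518405 -0.1028087   0.158     ] [ 0.44564466 -0.30013407  0.03653665]
{'centre': [324.1, 350.0], 'p': 0.82} [ 0.31200117 -0.03988194  0.158     ] [ 0.28978892 -0.06060212 -0.0015582 ]
{'centre': [310.8, 194.3], 'p': 0.65} [ 0.59667995 -0.02272233  0.158     ] [ 0.59693659 -0.02288669  0.15651952]
{'centre': [173.1, 201.6], 'p': 0.3} [0.58521703 0.23457534 0.158     ] [0.59903249 0.24931157 0.07206255]
```

View pics/s7.png

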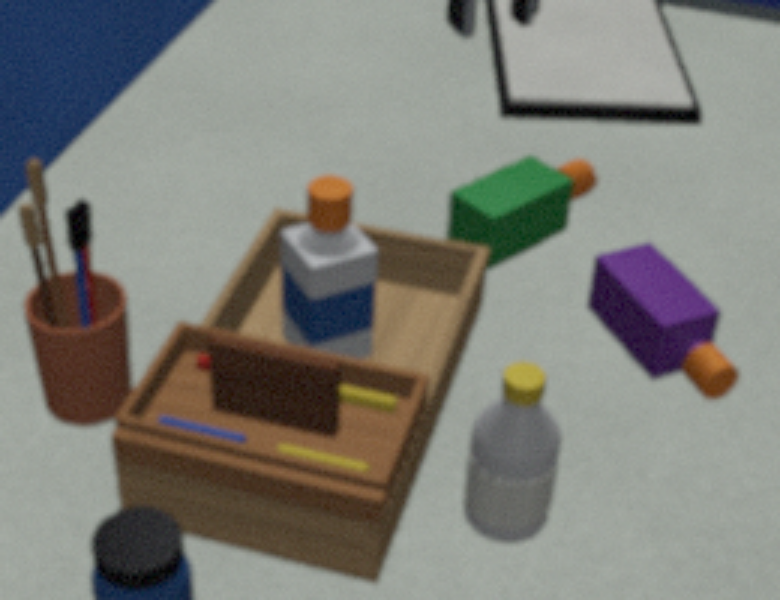

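View pics/t7.png

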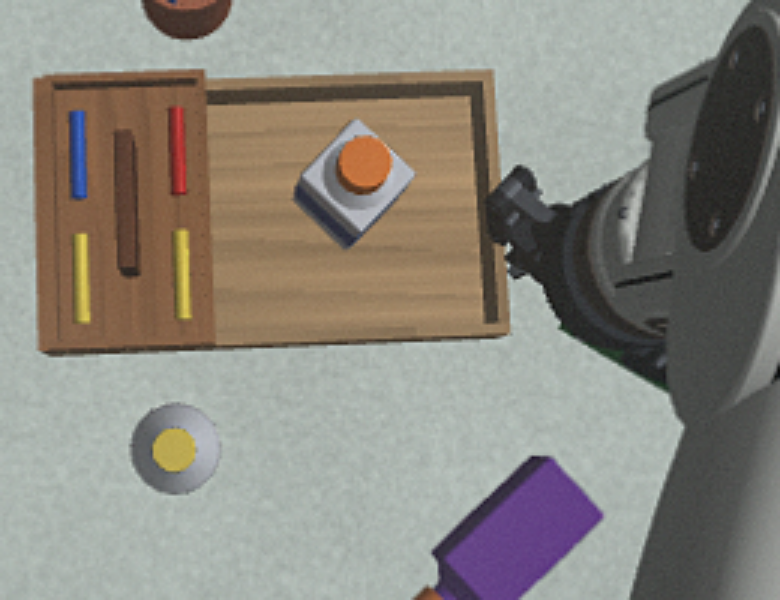

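The bottle stands upright: cap at top crop (365,165), cap-top height 0.157, which matches 0.158. Back to the handle.

Emit:
arm_command(plan=[[0.12,0.41,0,0,0,0.7,0],[0.12,0.41,0,0,0,0.7,0],[0.12,0.41,0,0,0,0.7,0],[0.12,0.41,0,0,0,0.7,0],[0.12,0.41,0,0,0,0.7,0],[0.12,0.41,0,0,0,0.7,0],[0.12,0.41,0,0,0,0.7,0],[0.12,0.41,0,0,0,0.7,0],[0.12,0.41,0,0,0,0.7,0],[0.15,0.4,0,0,0,0.46,0]])

```text
time_s: 16.45
eef_pos: [0.5802, 0.1284, 0.2529]
tcp_rot: [-0.506, 0.494, 0.508, 0.492]
wrist_force: [-0.1, -0.3, -0.2]
finger_gap: 0.0426
```

Emit:
arm_command(plan=[[0,0,-0.5,0,0,0,0],[0,0,-0.5,0,0,0,0],[0,0,0,0,0,0,0]])

```text
time_s: 16.82
eef_pos: [0.578, 0.1273, 0.1904]
tcp_rot: [-0.505, 0.496, 0.508, 0.491]
wrist_force: [-0.5, 0.2, 1.1]
finger_gap: 0.0426
```

```bash
python3 st.py
```

```text
16.825 tcp [0.578  0.1273 0.1904] yaw 91.53 ax [-0.009 -0.002 -1.   ] F [-0.54  0.22  1.08] gap 0.04261426729156747 q [ 0.22  0.45  0.2   1.33 -0.    0.19]
```

Emit:
arm_command(plan=[[0.03,0,-0.5,0,0,0,0],[0.03,0,-0.5,0,0,0,0],[0,-0.01,-0.4,0,0,0,0],[0,0,0,0,0,0,0],[0,0,0,0,0,0,-0.4],[0,0,0,0,0,0,-0.7],[0,0,0,0,0,0,-0.9],[0,0,0,0,0,0,-0.9]], grip_force=25)

```text
time_s: 17.82
eef_pos: [0.5857, 0.1265, 0.1127]
tcp_rot: [0.507, -0.493, -0.505, -0.494]
wrist_force: [-0.5, -2.4, 6.6]
finger_gap: 0.0113
```

```bash
python3 st.py
```

```text
17.825 tcp [0.5857 0.1265 0.1127] yaw 91.48 ax [ 0.004 -0.001 -1.   ] F [-0.5  -2.43  6.55] gap 0.011257069987347608 q [ 0.21  0.5   0.08  1.14 -0.    0.19]
```

Emit:
arm_command(plan=[[0,0,0,0,0,0,-0.3],[0,0,-0.07,0,0,0,-0.3],[0,0,-0.07,0,0,0,-0.3],[0,0,0,0,0,0,-0.7],[0,0,0,0,0,0,-0.9],[0,0,0,0,0,0,-0.9]], grip_force=25)

```text
time_s: 18.58
eef_pos: [0.5837, 0.1265, 0.1014]
tcp_rot: [-0.506, 0.494, 0.507, 0.493]
wrist_force: [-0.3, -2.6, -4.4]
finger_gap: 0.0114
```

```bash
python3 st.py
```

```text
18.575 tcp [0.5837 0.1265 0.1014] yaw 91.49 ax [-0.002 -0.001 -1.   ] F [-0.28 -2.64 -4.39] gap 0.011394295966250838 q [ 0.21  0.51  0.06  1.12 -0.    0.19]
```

Emit:
arm_command(plan=[[0.001,-0.04,0,0,0,0,-0.9],[0.002,-0.08,0,0,0,0,-0.9],[0.003,-0.11,0,0,0,0,-0.9],[0.004,-0.13,0,0,0,0,-0.9],[0.004,-0.13,0,0,0,0,-0.9],[0.004,-0.13,0,0,0,0,-0.9],[0.004,-0.13,0,0,0,0,-0.9],[0.003,-0.11,0,0,0,0,-0.9],[0.002,-0.08,0,0,0,0,-0.9],[0.001,-0.05,0,0,0,0,-0.9]])

```text
time_s: 19.82
eef_pos: [0.5853, 0.0687, 0.1014]
tcp_rot: [-0.506, 0.493, 0.508, 0.493]
wrist_force: [0.4, 5.0, -7.8]
finger_gap: 0.0115
```

Emit:
arm_command(plan=[[0.001,-0.05,0,0,0,0,-0.9],[0.001,-0.05,0,0,0,0,-0.9],[0.001,-0.05,0,0,0,0,-0.9],[0.001,-0.05,0,0,0,0,-0.9],[0.001,-0.05,0,0,0,0,-0.9],[0.001,-0.05,0,0,0,0,-0.9]])

```text
time_s: 20.58
eef_pos: [0.5858, 0.0519, 0.1015]
tcp_rot: [-0.506, 0.492, 0.508, 0.493]
wrist_force: [-0.1, 7.7, -8.0]
finger_gap: 0.0115
```

```bash
python3 - <<'E'
from st import *
st()
p=optics.capture('side'); cv2.imwrite('pics/s8.png',cv2.resize(p['pixels'][100:300,180:440],None,fx=3,fy=3))
p2=optics.capture('top'); cv2.imwrite('pics/t8.png',cv2.resize(p2['pixels'][140:340,190:450],None,fx=3,fy=3))
E
```

```text
20.575 tcp [0.5858 0.0519 0.1015] yaw 91.61 ax [-0.002  0.004 -1.   ] F [-0.14  7.65 -8.05] gap 0.011451623487513074 q [0.09 0.5  0.03 1.11 0.   0.06]
```

View pics/s8.png

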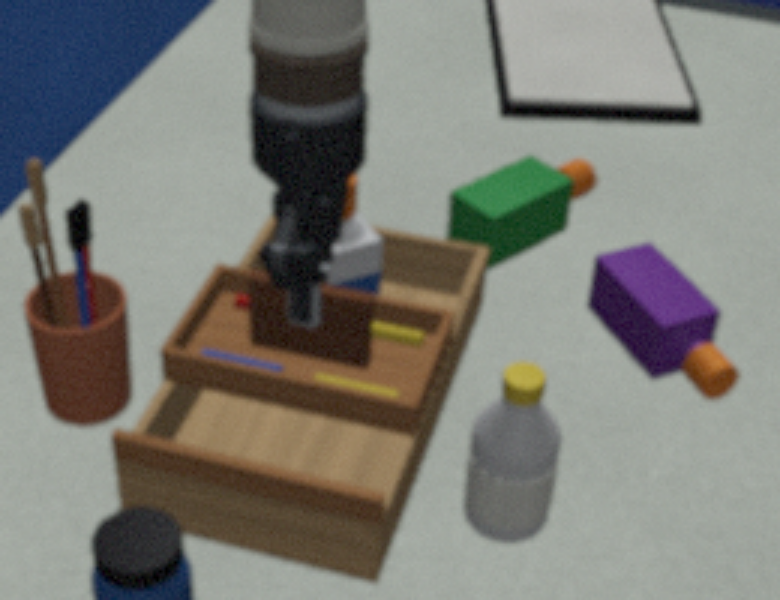

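View pics/t8.png

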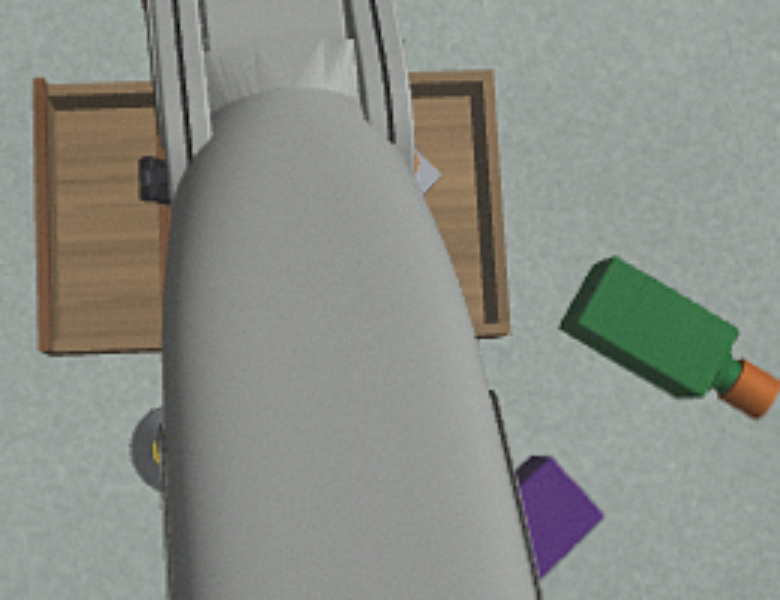

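Emit:
arm_command(plan=[[0.001,-0.06,0,0,0,0,-0.9],[0.002,-0.06,0,0,0,0,-0.9],[0.002,-0.06,0,0,0,0,-0.9],[0.002,-0.06,0,0,0,0,-0.9],[0.002,-0.06,0,0,0,0,-0.9],[0.002,-0.06,0,0,0,0,-0.9],[0.002,-0.06,0,0,0,0,-0.9],[0.001,-0.05,0,0,0,0,-0.9],[0.001,-0.04,0,0,0,0,-0.9],[0.001,-0.03,0,0,0,0,-0.9]])

```text
time_s: 21.92
eef_pos: [0.5866, 0.0194, 0.1015]
tcp_rot: [-0.505, 0.492, 0.508, 0.493]
wrist_force: [0.4, 8.0, -9.0]
finger_gap: 0.0118
```

```bash
python3 - <<'E'
from st import *
st()
p=optics.capture('side'); cv2.imwrite('pics/s9.png',cv2.resize(p['pixels'][100:300,180:440],None,fx=3,fy=3))
p2=optics.capture('top'); cv2.imwrite('pics/t9.png',cv2.resize(p2['pixels'][140:340,190:450],None,fx=3,fy=3))
p2=optics.capture('wrist'); cv2.imwrite('pics/w9.png',p2['pixels'])
E
```

```text
21.925 tcp [0.5866 0.0194 0.1015] yaw 91.61 ax [-0.002  0.004 -1.   ] F [ 0.36  7.95 -8.96] gap 0.011803299267649605 q [0.03 0.49 0.03 1.11 0.   0.  ]
```

View pics/t9.png

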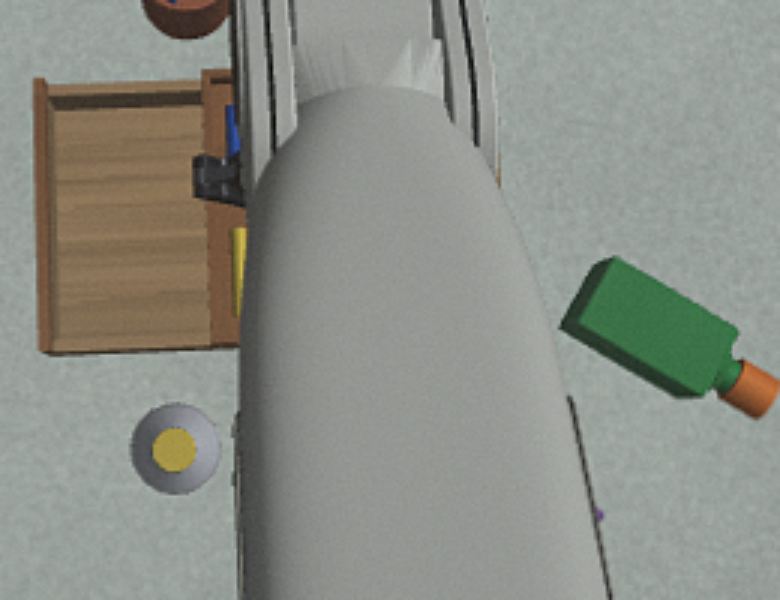

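View pics/w9.png

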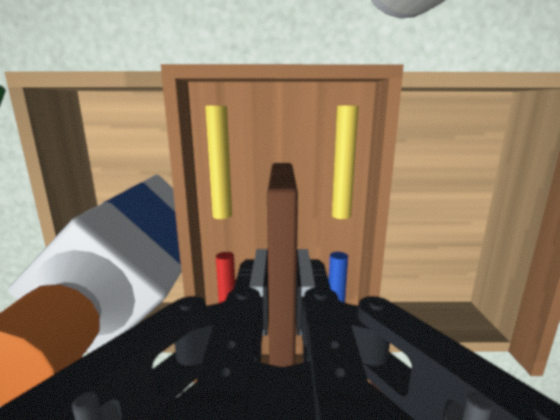

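The wrist view shows the bottle standing, turned about 35° and not yet at the wall. I'll go on slowly, watching the force.

Emit:
arm_command(plan=[[0.001,-0.03,0,0,0,0,-0.9],[0.001,-0.03,0,0,0,0,-0.9],[0.001,-0.03,0,0,0,0,-0.9],[0.001,-0.03,0,0,0,0,-0.9]])

```text
time_s: 22.58
eef_pos: [0.5868, 0.0124, 0.1015]
tcp_rot: [-0.505, 0.492, 0.509, 0.493]
wrist_force: [-0.1, 8.7, -7.9]
finger_gap: 0.0112
```

Emit:
arm_command(plan=[[0.001,-0.03,0,0,0,0,-0.9],[0.001,-0.03,0,0,0,0,-0.9],[0,-0.02,0,0,0,0,-0.9]])

```text
time_s: 22.95
eef_pos: [0.5869, 0.01, 0.1015]
tcp_rot: [-0.505, 0.491, 0.51, 0.494]
wrist_force: [-0.3, 17.4, -6.9]
finger_gap: 0.0114
```

Emit:
arm_command(plan=[[0.001,-0.02,0,0,0,0,-0.9],[0.001,-0.02,0,0,0,0,-0.9]])

```text
time_s: 23.2
eef_pos: [0.5869, 0.0098, 0.1015]
tcp_rot: [-0.504, 0.489, 0.512, 0.495]
wrist_force: [-1.2, 22.5, -8.2]
finger_gap: 0.0118
```

```bash
python3 - <<'E'
from st import *
st()
p2=optics.capture('wrist'); cv2.imwrite('pics/w10.png',p2['pixels'])
p=optics.capture('side'); cv2.imwrite('pics/s10.png',cv2.resize(p['pixels'][100:300,180:440],None,fx=3,fy=3))
E
```

```text
23.2 tcp [0.5869 0.0098 0.1015] yaw 91.79 ax [-0.002  0.013 -1.   ] F [-1.16 22.55 -8.23] gap 0.011756011628012555 q [ 0.01  0.5   0.03  1.11  0.01 -0.02]
```

View pics/w10.png

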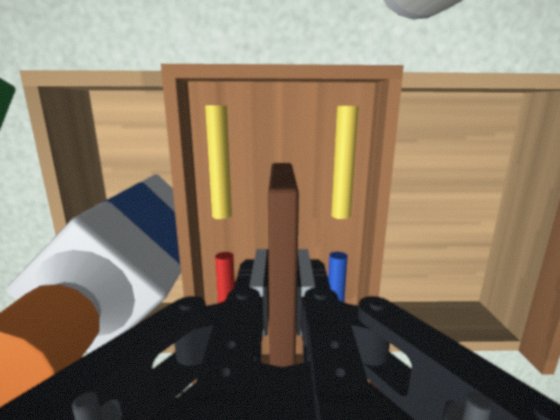

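View pics/s10.png

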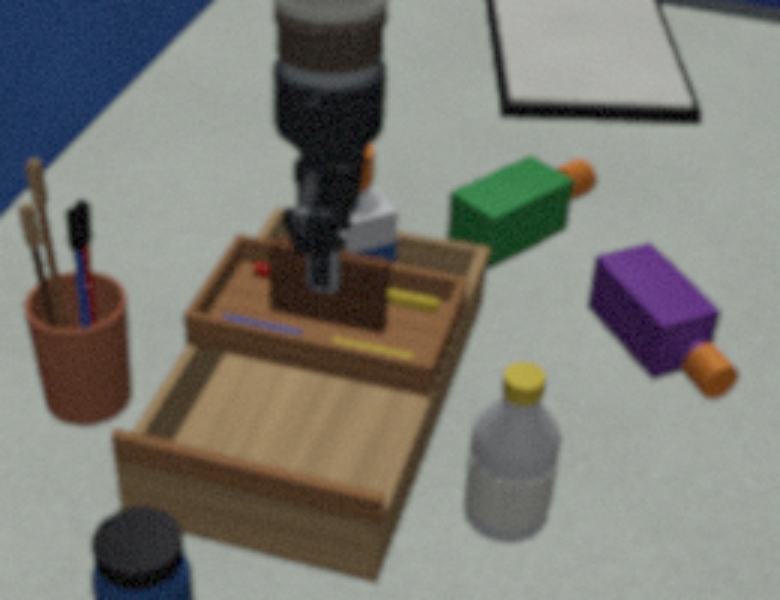

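The bottle stands corner to corner: the closed gap of about 78 mm matches its 79 diagonal. Squeeze is about 17 N (22 minus the 5 N drag). I'll ease off to about 10 N and let go.

Emit:
arm_command(plan=[[0,0.025,0,0,0,0,-0.9],[0,0.025,0,0,0,0,-0.9],[0,0,0,0,0,0,-0.9]])

```text
time_s: 23.68
eef_pos: [0.5869, 0.0098, 0.1015]
tcp_rot: [-0.505, 0.492, 0.51, 0.494]
wrist_force: [-0.0, 11.4, -7.3]
finger_gap: 0.0116
```

Emit:
arm_command(plan=[[0,0.01,0,0,0,0,-0.5],[0,0,0,0,0,0,-0.1],[0,0,0,0,0,0,-0.1],[0,0,0,0,0,0,-0.1]])

```text
time_s: 24.18
eef_pos: [0.5882, 0.006, 0.1028]
tcp_rot: [0.507, -0.493, -0.506, -0.494]
wrist_force: [0.2, -0.4, -0.6]
finger_gap: 0.0384
```

```bash
python3 - <<'E'
from st import *
st()
p2=optics.capture('wrist'); cv2.imwrite('pics/w11.png',p2['pixels'])
E
```

```text
24.175 tcp [0.5882 0.006  0.1028] yaw 91.47 ax [ 0.001 -0.    -1.   ] F [ 0.19 -0.45 -0.63] gap 0.03844956216062993 q [ 0.01  0.49  0.03  1.11 -0.   -0.02]
```

View pics/w11.png

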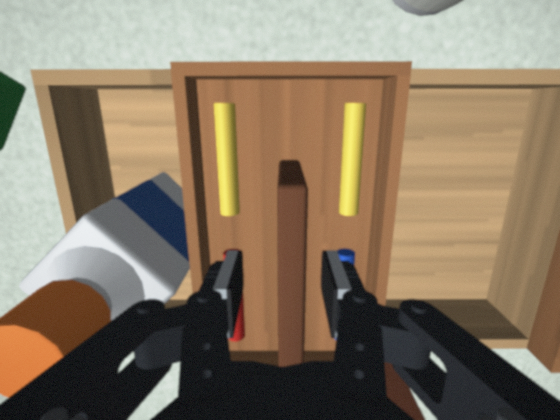

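Emit:
arm_command(plan=[[0,0.04,0.4,0,0,0,-0.1],[0,0,0.8,0,0,0,-0.1],[0,0,0.9,0,0,0,-0.1],[0,0,0.6,0,0,0,-0.1],[-0.6,-0.5,0,0,0,0,-0.1],[-0.7,-0.7,0,0,0,0,-0.1],[-0.7,-0.8,0,0,0,0,-0.1],[-0.7,-0.9,0,0,0,0,-0.1],[-0.5,-0.9,0,0,0,0,-0.1],[0,-0.6,0,0,0,0,-0.1]])

```text
time_s: 25.48
eef_pos: [0.3982, -0.2515, 0.2651]
tcp_rot: [0.506, -0.494, -0.505, -0.494]
wrist_force: [0.2, -0.2, 0.4]
finger_gap: 0.0382
```

```bash
python3 - <<'E'
from st import *
st()
p=optics.capture('side'); cv2.imwrite('pics/s12.png',cv2.resize(p['pixels'][100:300,180:440],None,fx=3,fy=3))
p2=optics.capture('top'); cv2.imwrite('pics/t12.png',cv2.resize(p2['pixels'][100:310,150:450],None,fx=2.6,fy=2.6))
s=np.load('caddy.npy');c,n=np.cos(s[2]),np.sin(s[2]);M=np.array([[c,n],[-n,c]])
for q in (p,p2):
    for l,zz in (('cap',.158),('till_handle',.128),('till_face',.06),('jar',0),('flask',0),('brushpot',0)):
        for r in finder.tip_of(l,q)[:2]:
            w=at_z(q,r['centre'],zz); print(l,np.round(r['centre']),round(r['p'],2),np.round(w,3),'loc',np.round(M@(w[:2]-s[:2]),4), at_d(q,r['centre']))
X=cloud(p2);z=X[...,2]
m=(z>.118)&(z<.14)&(X[...,0]>.5)&(X[...,0]<.66)&(X[...,1]>-.03)&(X[...,1]<.12)
q=X[m]; print(cv2.minAreaRect(q[:,:2].astype(np.float32)))
m=(z>.145)&(z<.17)&(X[...,0]>.53)&(X[...,0]<.66)&(X[...,1]>-.14)&(X[...,1]<-.03); q=X[m]; print('captop',len(q),q.mean(0),q.min(0),q.max(0))
E
```

```text
25.475 tcp [ 0.3982 -0.2515  0.2651] yaw 91.33 ax [ 0.001 -0.001 -1.   ] F [ 0.2  -0.21  0.42] gap 0.038203343519008795 q [-0.56  0.17  0.    1.4  -0.   -0.59]
cap [297. 149.] 0.87 [ 0.599 -0.083  0.158] loc [ 0.0129 -0.1143] [ 0.60011322 -0.08547326  0.15672554]
cap [424. 225.] 0.81 [0.297 0.086 0.158] loc [-0.2845  0.0636] [ 0.28718735 -0.07220097  0.0315731 ]
till_handle [289. 186.] 0.83 [0.583 0.02  0.128] loc [-0.0011 -0.0104] [0.58462164 0.01458006 0.12383612]
till_face [297. 195.] 0.95 [ 0.584 -0.042  0.06 ] loc [-0.0019 -0.0725] [0.56541322 0.01510793 0.10524965]
till_face [229. 308.] 0.36 [0.591 0.312 0.06 ] loc [0.0147 0.2812] [0.60351264 0.29087247 0.02918266]
jar [228. 305.] 0.57 [0.619 0.264 0.   ] loc [0.0418 0.2327] [0.60318161 0.29069767 0.03823038]
flask [349. 270.] 0.97 [0.421 0.092 0.   ] loc [-0.1606  0.0661] [0.41710312 0.1244794  0.03384995]
brushpot [213. 229.] 0.82 [0.75  0.075 0.   ] loc [0.1673 0.04  ] [0.72740222 0.11038764 0.03637179]
cap [327. 351.] 0.81 [ 0.311 -0.044  0.158] loc [-0.2748 -0.0676] [ 0.28849347 -0.06562981  0.00029026]
cap [341. 196.] 0.79 [ 0.592 -0.079  0.158] loc [ 0.0059 -0.1095] [ 0.5926758  -0.07911494  0.15626214]
till_handle [290. 200.] 0.94 [0.59  0.014 0.128] loc [ 0.0063 -0.017 ] [0.5907376  0.01338253 0.12507867]
till_face [318. 209.] 0.91 [ 0.583 -0.049  0.06 ] loc [-0.0024 -0.0792] [ 0.58531382 -0.05060843  0.04582795]
jar [173. 200.] 0.93 [0.615 0.263 0.   ] loc [0.0376 0.2315] [0.60311258 0.25033296 0.07243227]
flask [248. 288.] 0.8 [0.423 0.098 0.   ] loc [-0.1591  0.0722] [0.42451434 0.09602581 0.12882949]
brushpot [254. 138.] 0.65 [0.753 0.085 0.   ] loc [0.1705 0.0496] [0.74972887 0.08451567 0.01003362]
((0.5842668414115906, 0.012067771516740322), (0.08981074392795563, 0.012124408036470413), 1.4376895427703857)
captop 261 [ 0.59766028 -0.08121875  0.1556353 ] [ 0.58156874 -0.09767044  0.1451699 ] [ 0.6147097  -0.06515766  0.16035085]
```

View pics/s12.png

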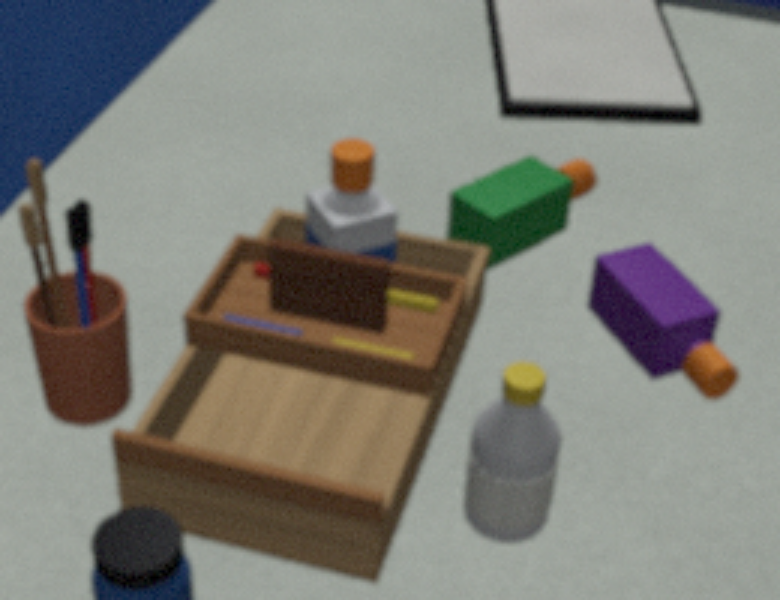

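View pics/t12.png

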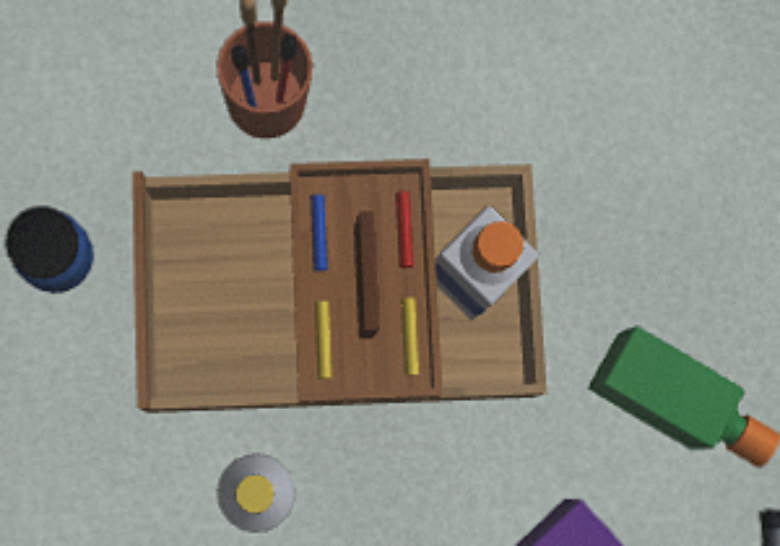

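```bash
python3 - <<'E'
import cv2,numpy as np
a=cv2.imread('pics/s10.png',0).astype(np.float32);b=cv2.imread('pics/s12.png',0).astype(np.float32);c=cv2.imread('pics/s9.png',0).astype(np.float32)
w=(slice(290,400),slice(190,440))
for n,i,j in (('s10-s12',a,b),('s9-s10 (9.6mm)',c,a)):
    h=cv2.createHanningWindow((250,110),cv2.CV_32F); print(n,cv2.phaseCorrelate(i[w],j[w],h))
    t=i[300:385,200:300]; r=cv2.matchTemplate(j[280:405,180:320],t,cv2.TM_CCOEFF_NORMED); print(cv2.minMaxLoc(r)[1::2])
E
```

```text
s10-s12 ((2.842691545678022, -0.1264723176668241), 0.2137843069712321)
(0.9953959584236145, (20, 20))
s9-s10 (9.6mm) ((2.7379108481584495, -9.152605762396206), 0.27039334449768065)
(0.9934701323509216, (25, 12))
```

The till did not move after release (shift under about 1 mm). The bottle is upright and the bystanders are unmoved. Handing in.

```bash
python3 -c "
from h import *
print(job.hand_in())"
```

```text
the job is handed in; nothing more can be done
None
```

I did the three steps in order and handed the job in at about 26 s; the hand-in gives no verdict.

- **Till out:** I pinched the handle and slid the till to its end stop, slowing to about 1 cm/s at the end. The position stopped changing while the wrist force rose to 14 N.
- **Bottle up:** I tipped it upright by pushing the cap inward along its arc with closed fingers. It now stands on the caddy floor, with the cap top measured at 0.156–0.157 m against 0.158 expected.
- **Till back:** I pushed the till back until the wrist force read 22 N, which is about 17 N on the bottle after the 5 N drag. I then eased off and let go.

**Last checks:**
- The bottle is upright between the till face and the end wall, the robot is touching nothing, and the jar, flask and brush pot show no sign of having moved.
- The bottle is held corner to corner (gap about 78 mm), not flat, because it did not turn at the wall.
- The side view showed no till movement after release, within about 1 mm. The top camera put the handle about 1 mm further back than the arm did, within its 2 mm calibration.
- I did not measure the squeeze left after letting go.

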